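# Set out trunk feet and crack open the stuck cement pot

### The job

Get ready to cement the brass trunk feet: stand the two loose feet upright in the two empty wells of the wooden holding block, one per well, leaving the third where it is. Then take the cement pot's lid by its knob, break it free of its sticky seal and hold it slightly ajar, the knob raised about three centimetres, without letting it fly wide open; finish while still holding the lid like that. Leave the shoe last, thread spool and hammer alone.

Things in the scene. Friction and masses are not known exactly. Their poses are not given: they have to be found in the camera images.
- foot_a_head (a point): Brass trunk foot, a turned piece 42 mm tall: flat round base 26 mm across and 5 mm thick, neck 14 mm across, plain cylindrical head 22 mm across (parallel from 23 to 36 mm up), slightly domed top; about 70 g. The point is the middle of the head, on the axis, 30 mm above the underside and 12 mm below the very top; z is the foot's axis. Starts loose, standing on the table.
- foot_b_head (a point): Brass trunk foot, a turned piece 42 mm tall: flat round base 26 mm across and 5 mm thick, neck 14 mm across, plain cylindrical head 22 mm across (parallel from 23 to 36 mm up), slightly domed top; about 70 g. The point is the middle of the head, on the axis, 30 mm above the underside and 12 mm below the very top; z is the foot's axis. Starts loose, standing on the table.
- foot_c_head (a point): Brass trunk foot, a turned piece 42 mm tall: flat round base 26 mm across and 5 mm thick, neck 14 mm across, plain cylindrical head 22 mm across (parallel from 23 to 36 mm up), slightly domed top; about 70 g. The point is the middle of the head, on the axis, 30 mm above the underside and 12 mm below the very top; z is the foot's axis. Starts already standing in well0 of the block and stays there.
- block: Holding block of brown wood, fixed to the table, 170 x 56 mm and 14 mm tall, with three wells in a row along its x axis, 55 mm apart. Origin: centre of its underside, on the table. It may be turned any way round.
- well0 (a point): Centre of the floor of a well in the holding block: a round flat-bottomed recess 34 mm across and 8 mm deep (mouth 8 mm above this point). This end well (block x = -55 mm) already holds foot_c.
- well1 (a point): Centre of the floor of a well in the holding block: a round flat-bottomed recess 34 mm across and 8 mm deep (mouth 8 mm above this point). The middle well, empty at the start.
- well2 (a point): Centre of the floor of a well in the holding block: a round flat-bottomed recess 34 mm across and 8 mm deep (mouth 8 mm above this point). The other end well (block x = +55 mm), empty at the start.
- pot: Round steel cement pot fixed to the table on a black rubber foot 176 mm across; the pot is 148 mm across, 100 mm tall, with a flat round steel lid 156 mm across whose top is at 108 mm. Origin: centre of its underside. Its x axis points from the lid's knob to its hinge, which is at the rim; its y axis is parallel to the hinge.
- knob (a point): Grip point of the lid's dark wooden knob, near the edge of the lid opposite the hinge, 55 mm from the lid's centre. The knob stands up from the lid: a round stem 20 mm across and 32 mm high, then a round head 32 mm across and 15 mm high that keeps the fingers from slipping off. The point is on the stem's axis, 24 mm above the lid's top (132 mm above the table when shut) and 140 mm from the hinge line, horizontally, when shut. It moves with the lid; z is along the stem.
- lid_hinge (a point): Middle of the lid's hinge axis, 85 mm behind the pot's centre and 104 mm above the table. The axis is level, parallel to the pot's y axis.
- lid (a joint): Opening angle of the lid: 0 shut, growing as the knob goes up (0.1 rad raises the knob about 14 mm). Shut, it is stuck by its seal: it takes about 13 to 16 N of upward pull at the knob to start it (it hardly moves until then), the sticking lets go suddenly within the next few millimetres and is quite gone by 0.05 rad (7 mm at the knob); after that only the lid's weight (1.7 to 3 N at the knob) pulls it shut. Let go, it falls shut. It opens to 0.6 rad at most.
- last: Wooden shoe last, 200 x 62 x 86 mm, lying beyond the work. Bystander. Origin: centre of its underside.
- spool: Wooden thread spool, 52 mm across, 60 mm tall, standing. Bystander. Origin: centre of its underside.
- hammer: Hammer, 260 mm long, lying on the table to the left of the pot. Bystander. Its x axis runs along the handle towards the head; origin: under its middle.
Not all that is in view belongs to the job. There is more than one size of the pot; the job needs the middle-sized.

How it is judged:
On the way, in this order (a step that is already met when the one before it is completed fails the run):
1. each well holds one foot, upright and let go, the lid still shut (horizontal distance between foot_c_head and well0 below 0.009 m and height (world z) of foot_c_head between 0.033 and 0.0395 m and angle between foot_c_head's own z axis and vertical below 0.15 rad and ((horizontal distance between foot_a_head and well1 below 0.009 m and height (world z) of foot_a_head between 0.033 and 0.0395 m and angle between foot_a_head's own z axis and vertical below 0.15 rad) or (horizontal distance between foot_b_head and well1 below 0.009 m and height (world z) of foot_b_head between 0.033 and 0.0395 m and angle between foot_b_head's own z axis and vertical below 0.15 rad)) and ((horizontal distance between foot_a_head and well2 below 0.009 m and height (world z) of foot_a_head between 0.033 and 0.0395 m and angle between foot_a_head's own z axis and vertical below 0.15 rad) or (horizontal distance between foot_b_head and well2 below 0.009 m and height (world z) of foot_b_head between 0.033 and 0.0395 m and angle between foot_b_head's own z axis and vertical below 0.15 rad)) and contact force between the fingers and foot_a below 0.1 N and contact force between the fingers and foot_b below 0.1 N and contact force between the fingers and foot_c below 0.1 N and value of joint lid below 0.03 rad), for 0.2 s.
2. the lid has broken free of its seal (value of joint lid above 0.1 rad), for 0.1 s.
At the end, for the whole second after the job is handed in: Each of the three wells holds one foot, standing on the well's floor, upright within 0.15 rad and not touched by the fingers; the lid stands still between 0.12 and 0.32 rad (knob raised about 17 to 45 mm) with the fingers carrying it (contact over 0.5 N) (horizontal distance between foot_c_head and well0 below 0.009 m and height (world z) of foot_c_head between 0.033 and 0.0395 m and angle between foot_c_head's own z axis and vertical below 0.15 rad and ((horizontal distance between foot_a_head and well1 below 0.009 m and height (world z) of foot_a_head between 0.033 and 0.0395 m and angle between foot_a_head's own z axis and vertical below 0.15 rad) or (horizontal distance between foot_b_head and well1 below 0.009 m and height (world z) of foot_b_head between 0.033 and 0.0395 m and angle between foot_b_head's own z axis and vertical below 0.15 rad)) and ((horizontal distance between foot_a_head and well2 below 0.009 m and height (world z) of foot_a_head between 0.033 and 0.0395 m and angle between foot_a_head's own z axis and vertical below 0.15 rad) or (horizontal distance between foot_b_head and well2 below 0.009 m and height (world z) of foot_b_head between 0.033 and 0.0395 m and angle between foot_b_head's own z axis and vertical below 0.15 rad)) and contact force between the fingers and foot_a below 0.1 N and contact force between the fingers and foot_b below 0.1 N and contact force between the fingers and foot_c below 0.1 N and value of joint lid between 0.12 and 0.32 rad and velocity of joint lid between -0.05 and 0.05 rad/s and contact force between the fingers and lid above 0.5 N); the arm keeps its last pose, push and grip.
It fails at once if the lid flies open (beyond 0.45 rad) (value of joint lid above 0.45 rad).
It fails at once if the foot already in the block is taken out or knocked over (distance of foot_c_head from where it was at the start of the episode above 0.02 m).
It fails at once if the last is disturbed (moved over 30 mm) (distance of last from where it was at the start of the episode above 0.03 m).
It fails at once if the spool is disturbed (moved over 30 mm) (distance of spool from where it was at the start of the episode above 0.03 m).
It fails at once if the hammer is disturbed (moved over 30 mm) (distance of hammer from where it was at the start of the episode above 0.03 m).
It also fails if it takes over 64 s, if anything falls off the work surface, if the arm or the gripper's body presses on something with over 40 N, if the wrist force passes 120 N, or if a joint passes its speed limit or range.

### The arm

A 6-joint arm with a two-finger parallel gripper is mounted at the origin on the work surface. World frame = base frame: x ahead of the robot, y to its left, z up, the work surface at z = 0. Lengths are in m, angles in rad, forces in N, time in s.
With the tool pointing down it reaches from about 0.35 to 0.725 m from the base axis. Payload 6 kg.
Tool frame: the origin (TCP) lies at the very end of the fingers, on their centre line; the grasp point (between the pads) lies 19 mm behind it; z points along the fingers, y is the direction in which the jaws open and shut (so a half turn about z gives the same grasp; the last joint's range is limited). The gripper opens to 85 mm and grips with 20 to 120 N. Pads are 22 mm wide; open, the fingers measure 114 mm over their backs; the gripper's body (76 mm by 85 mm) begins 54 mm behind the grasp point. The pads swing forward as they close: fully open they stand 13 mm farther back than shut.
Start: joints at [1.494, 0.04, 0.085, 0, -1.615, -0.334], TCP at [0.24, 0.55, 0.231] pointing down, gripper open.
Joint ranges: [-2.56, 2.56], [-1.29, 2.01], [-1.08, 1.49], [-3.29, 1.98], [-2.81, -0.18], [-2.99, 2.99]. Speed limits (rad/s): [2.57, 2.57, 3.01, 3.14, 3.14, 3.14].

### API

Orientations are given as a unit quaternion [x, y, z, w].
In Python, from plant import arm, vision gives the robot as it stands. The module is installed in compiled form; this text tells all that it offers.
- The arm moves only by the tool step_arm, never from a script. Its argument "plan" is a list of rows, each an object with "offset": the shift along the tool's x, y, z in mm, a list of three; "turn": the turn about the tool's z in rad; "gripper": the finger opening in mm, from 0 to 85.4. In form: [{"offset": [dx, dy, dz], "turn": turn, "gripper": gripper}, ...]. A call has 1 to 20 rows; each row is the pose to reach, as a shift and turn from the pose measured when the call began, along the tool's axes at that moment; what a row does not reach only later rows make up. A row lasts 1/10 s, in which the tool goes at most 50 mm and 8.59 degrees, less where a joint would pass 70% of its speed; a pose out of reach is approached as far as the arm can. A call with a gripper value outside its range is refused whole. The fingers move at their own pace and stop on an object; "grip_force" is the grip in N (left out, the last holds). Time passes only in rows, so rows that repeat a pose let the fingers close. It gives the time, the measured TCP pose, the force and the opening at its end, in the units of the state.
- arm.sense(): the state, without advancing time (a new reading comes with each control period).
- vision.read_camera(name): name is "side" or "top" or "wrist"; returns a dict with "color" (384x512x3 uint8, red, green, blue), "camera_matrix" (3x3 intrinsics, pixels), "R" (3x3) and "t" (3): a world point X has camera coordinates R X + t. Camera axes: x right, y down, z forward; pixel columns grow to the right and rows downward; lengths in m; the calibration is good to about 2 mm. A picture is of the moment at which its call begins. There is no depth.
- arm.close_job(): hands the job in, once; it reports no verdict.
The state is a dict: "time": time; "joints": joint angles; "joint_velocities": joint speeds; "effort": joint torques, N m; "eef_pos": TCP position; "orientation": TCP orientation; "contact_force": force on the tool from outside, world axes, zero at the start; "moment": the same for the moment, N m; "grip_width": finger opening in m.
Only numpy, scipy, OpenCV 4.12 (cv2) and the standard library are available. Lean on these libraries where they do the work, as an engineer would, in place of code of your own. Each camera call takes 0.05 s, during which the arm holds its last target.

## Working session

There is one attempt and no reset: what is moved stays moved. The work goes in short steps, Python scripts to look and compute and a tool call to move; the robot and the scene stay as the last step left them, time stands still between calls to the robot, and variables do not carry over. Pictures are saved under pics/ and viewed, and the job is handed in when it is done.

Besides the shell and the picture viewer there is one more tool, called by a JSON object that holds its "name" and its "arguments". step_arm: Moves the arm, as the interface text tells. Its arguments: {"type":"object","properties":{"plan":{"type":"array"},"grip_force":{"type":"number"}},"required":["plan"]}

```bash
mkdir -p pics; ls
cat > h.py <<'E'
from plant import arm, vision
import numpy as np, cv2, pickle
def snap(n,f):
    d=vision.read_camera(n); cv2.imwrite(f'pics/{f}.png',d['color'][:,:,::-1]); pickle.dump(d,open(f'pics/{f}.pkl','wb')); return d
def load(f): return pickle.load(open(f'pics/{f}.pkl','rb'))
def crop(f,u0,v0,u1,v1,k,out):
    im=cv2.imread(f'pics/{f}.png')[v0:v1,u0:u1]; cv2.imwrite(f'pics/{out}.png',cv2.resize(im,None,fx=k,fy=k,interpolation=cv2.INTER_CUBIC))
def ray(d,u,v,z):
    r=d['R'].T@np.linalg.solve(d['camera_matrix'],[u,v,1]); c=-d['R'].T@d['t']; return c+r*(z-c[2])/r[2]
def proj(d,X):
    x=d['camera_matrix']@(d['R']@np.array(X)+d['t']); return x[:2]/x[2]
E
python3 - <<'E'
from h import *
for n in ['top','side','wrist']: d=snap(n,n+'0'); print(n,(-d['R'].T@d['t']).round(3),d['R'][2].round(2), d['camera_matrix'][0,0])
print(arm.sense())
E
```

```text
pics
top [0.358 0.031 1.548] [ 0.11 -0.02 -0.99] 445.50454494837777
side [ 0.136 -1.369  0.893] [ 0.22  0.85 -0.48] 494.054845603963
wrist [0.303 0.523 0.373] [-0.25  0.11 -0.96] 273.0353666797421
{'time': 0.15, 'joints': array([ 1.49368907e+00,  4.06693757e-02,  8.40910584e-02, -3.18899441e-04,
       -1.61550723e+00, -3.33734616e-01]), 'joint_velocities': array([-0.00109914, -0.0008297 ,  0.00122684,  0.0016282 , -0.00092874,
        0.00056609]), 'effort': array([-2.90015072e-03, -3.68618846e+01,  3.47690177e+01,  6.93633378e+00,
       -4.40977470e-03,  4.73052765e-06]), 'eef_pos': array([0.23945899, 0.54988321, 0.23054222]), 'orientation': array([ 9.78976426e-01, -2.03972345e-01, -7.54996064e-05,  6.59696550e-04]), 'contact_force': array([1.32134338, 0.21439672, 0.26842049]), 'moment': array([ 0.03909547,  0.02780956, -0.0125544 ]), 'grip_width': 0.08505264398189392}
```

View pics/top0.png

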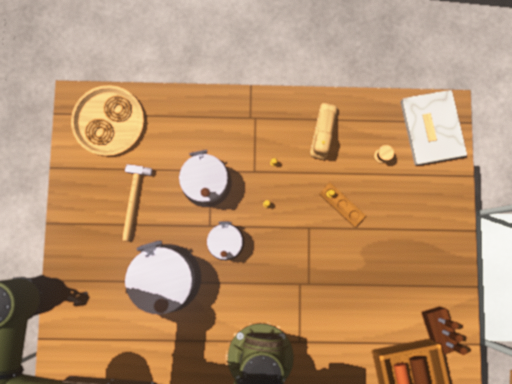

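View pics/side0.png

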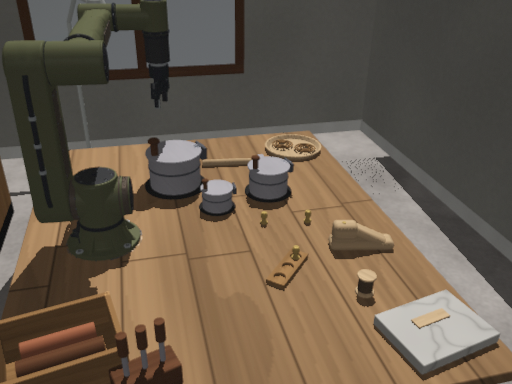

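View pics/wrist0.png

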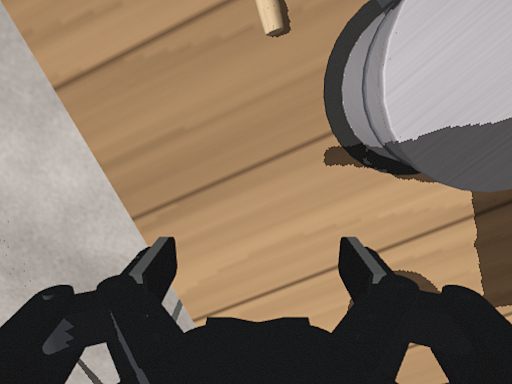

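The top picture shows the middle pot near (204,178), loose feet at (276,162) and (267,204), and the block at (343,205) with its foot at (331,193). The spool is at (385,154), the last at (324,131) and the hammer at (133,200).

Run:
```python
from h import *
crop('top0',255,145,375,235,6,'c1'); crop('top0',165,140,245,220,7,'c2'); crop('side0',235,145,325,290,4,'c3')
```

```text
(no output)
```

View pics/c1.png

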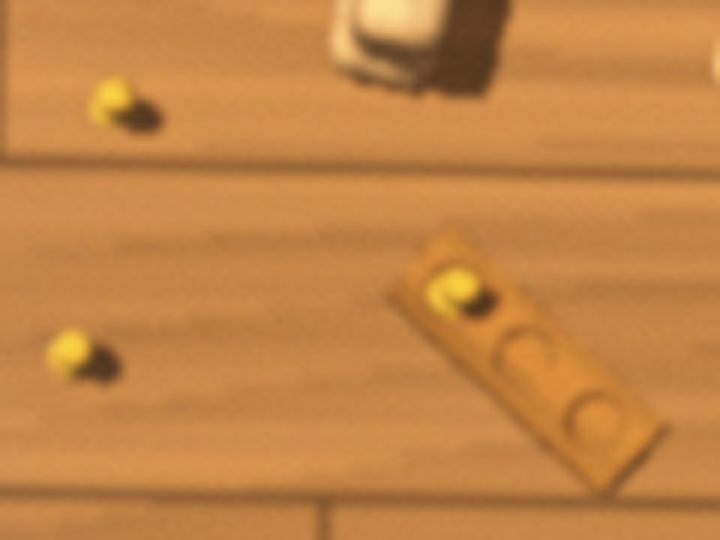

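View pics/c2.png

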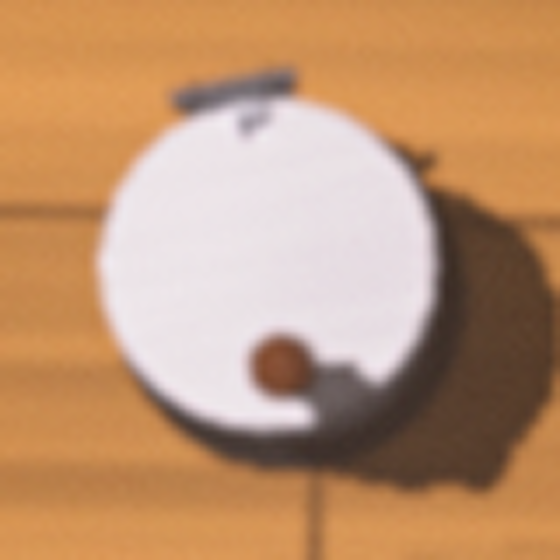

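View pics/c3.png

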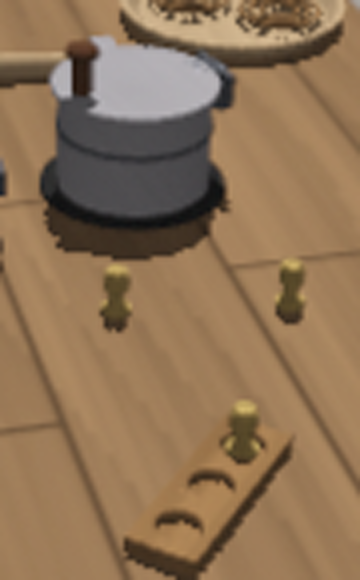

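Run:
```python
from h import *
d=load('top0'); s=load('side0')
c1=lambda U,V,z: ray(d,255+U/6-.4,145+V/6-.4,z)
c2=lambda U,V,z: ray(d,165+U/7-.4,140+V/7-.4,z)
c3=lambda U,V,z: ray(s,235+U/4-.4,145+V/4-.4,z)
print('footfar',c1(113,97,.036),c3(290,265,.042),c3(290,318,0.0)); print('footnear',c1(71,351,.036),c3(117,268,.042),c3(116,324,0))
C=[c1(*p,.014) for p in [(445,232),(388,292),(605,494),(668,430)]]
print(np.round(C,4)); print('ctr',np.mean(C,0),[np.linalg.norm(C[i]-C[i-1]) for i in range(4)])
print('wells',c1(455,285,.014),c1(527,357,.014),c1(597,420,.014))
print('sidewells',c3(213,485,.014),c3(178,525,.014))
# pot
print('lidc',c2(269,265,.108)); print('knobtop',c2(281,364,.155)); print('hinge',c2(235,90,.104)); print('side knobtop',c3(82,47,.155))
```

```text
footfar [ 0.66302135 -0.03452133  0.036     ] [ 0.66158398 -0.03815718  0.042     ] [ 0.65882006 -0.05446017  0.        ]
footnear [ 0.51580073 -0.0125113   0.036     ] [ 0.51880492 -0.01136766  0.042     ] [ 0.51364464 -0.03144903  0.        ]
[[ 0.5915 -0.2297  0.014 ]
 [ 0.5558 -0.1965  0.014 ]
 [ 0.4408 -0.322   0.014 ]
 [ 0.4783 -0.3589  0.014 ]]
ctr [ 0.51659388 -0.27676864  0.014     ] [np.float64(0.1717603366189945), np.float64(0.048786966326293646), np.float64(0.17025191904873832), np.float64(0.05261555010997182)]
wells [ 0.5605587  -0.23547569  0.014     ] [ 0.51929668 -0.27725026  0.014     ] [ 0.48342349 -0.31770123  0.014     ]
sidewells [ 0.52116545 -0.27631101  0.014     ] [ 0.48329828 -0.31483002  0.014     ]
lidc [0.58867926 0.19760371 0.108     ]
knobtop [0.53628721 0.18543919 0.155     ]
hinge [0.67218423 0.21649044 0.104     ]
side knobtop [0.53541208 0.18284795 0.155     ]
```

{"name": "step_arm", "arguments": {"plan": [{"offset": [0, 0, -40], "turn": 0, "gripper": 85}, {"offset": [0, 0, -75], "turn": 0, "gripper": 85}, {"offset": [478, 406, -75], "turn": 1.91, "gripper": 70}, {"offset": [478, 406, -75], "turn": 1.91, "gripper": 70}, {"offset": [478, 406, -75], "turn": 1.91, "gripper": 70}, {"offset": [478, 406, -75], "turn": 1.91, "gripper": 70}, {"offset": [478, 406, -75], "turn": 1.91, "gripper": 70}, {"offset": [478, 406, -75], "turn": 1.91, "gripper": 70}, {"offset": [478, 406, -75], "turn": 1.91, "gripper": 70}, {"offset": [478, 406, -75], "turn": 1.91, "gripper": 70}, {"offset": [478, 406, -75], "turn": 1.91, "gripper": 70}, {"offset": [478, 406, -75], "turn": 1.91, "gripper": 70}, {"offset": [478, 406, -75], "turn": 1.91, "gripper": 70}, {"offset": [478, 406, -75], "turn": 1.91, "gripper": 70}, {"offset": [478, 406, -75], "turn": 1.91, "gripper": 70}, {"offset": [478, 406, -75], "turn": 1.91, "gripper": 70}, {"offset": [478, 406, 60], "turn": 1.91, "gripper": 70}, {"offset": [478, 406, 60], "turn": 1.91, "gripper": 70}, {"offset": [478, 406, 60], "turn": 1.91, "gripper": 70}], "grip_force": 40}}

```text
time: 2.05
eef_pos: [0.5141, -0.0127, 0.1673]
orientation: [-0.4, 0.917, 0.0, -0.002]
contact_force: [-0.7, 0.9, -0.3]
grip_width: 0.0702
```

```bash
cat >> h.py <<'E'
from scipy.spatial.transform import Rotation as Ro
def to(X):
    s=arm.sense(); R=Ro.from_quat(s['orientation']).as_matrix(); return (R.T@(np.array(X)-s['eef_pos'])*1000).round(1)
E
python3 - <<'E'
from h import *
d=snap('wrist','w1'); snap('top','t1'); s=arm.sense(); print({k:np.round(s[k],4) for k in s})
R=Ro.from_quat(s['orientation']).as_matrix(); print(R.round(3))
print(proj(d,[.516,-.0125,.042]))
E
```

```text
{'time': np.float64(2.15), 'joints': array([ 3.6710e-01, -1.8340e-01, -2.4660e-01, -1.4000e-03, -1.5181e+00,
       -1.1155e+00]), 'joint_velocities': array([-0.0002, -0.0254,  0.1326,  0.0546, -0.066 , -0.0018]), 'effort': array([-2.01900e-01, -2.66233e+01,  3.46777e+01,  7.08560e+00,
        6.85600e-01,  1.30000e-03]), 'eef_pos': array([ 0.5125, -0.0129,  0.1652]), 'orientation': array([-3.996e-01,  9.167e-01,  9.000e-04, -5.200e-03]), 'contact_force': array([-0.2987, -0.0141, -0.6904]), 'moment': array([ 0.0254,  0.0206, -0.0025]), 'grip_width': np.float64(0.0697)}
[[-0.681 -0.733 -0.01 ]
 [-0.733  0.681 -0.002]
 [ 0.009  0.006 -1.   ]]
[255.79089533 188.00257067]
```

View pics/w1.png

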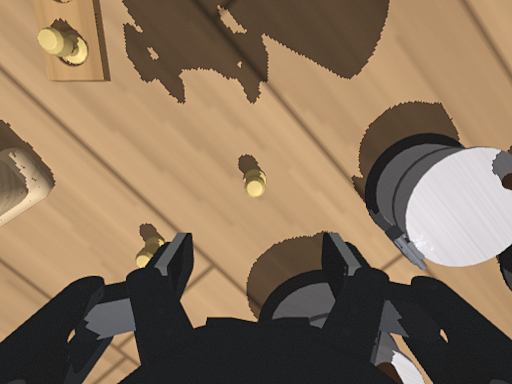

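The foot's top is at (254,186) in the wrist picture, and the estimate from the top camera projected to (256,188), so the two agree.

Run:
```python
from h import *
d=load('w1'); p=ray(d,254,187,.041); print(p, 'far head',ray(d,147,245,.042)); 
print(to([p[0],p[1],.014]))
print('far foot at pose',proj(d,[.663,-.0355,.042]),'foot c',ray(d,48,37,.048))
print(arm.sense()['eef_pos'])
```

```text
[ 0.51679977 -0.01432442  0.041     ] far head [ 0.64524044 -0.04574084  0.042     ]
[ -3.2  -5.  151.2]
far foot at pose [143.42049181 261.2605967 ] foot c [ 0.55455242 -0.23329546  0.048     ]
[ 0.51248458 -0.01291899  0.16520123]
```

{"name": "step_arm", "arguments": {"plan": [{"offset": [-3, -4, 40], "turn": 0, "gripper": 60}, {"offset": [-3, -4, 80], "turn": 0, "gripper": 60}, {"offset": [-3, -4, 110], "turn": 0, "gripper": 60}, {"offset": [-3, -4, 135], "turn": 0, "gripper": 60}, {"offset": [-3, -4, 150], "turn": 0, "gripper": 60}, {"offset": [-3, -4, 150], "turn": 0, "gripper": 60}, {"offset": [-3, -4, 150], "turn": 0, "gripper": 60}]}}

```text
time: 2.85
eef_pos: [0.5172, -0.0135, 0.0173]
orientation: [-0.4, 0.916, 0.0, -0.004]
contact_force: [-0.3, -0.5, 0.0]
grip_width: 0.06
```

Run:
```python
from h import *
snap('wrist','w2'); s=arm.sense(); print({k:np.round(s[k],4) for k in ['time','eef_pos','contact_force','grip_width']}, to([.516,-.0135,.014]))
```

```text
{'time': np.float64(2.9), 'eef_pos': array([ 0.5174, -0.0134,  0.0176]), 'contact_force': array([0.4386, 0.5683, 0.844 ]), 'grip_width': np.float64(0.0597)} [1.  1.  3.6]
```

View pics/w2.png

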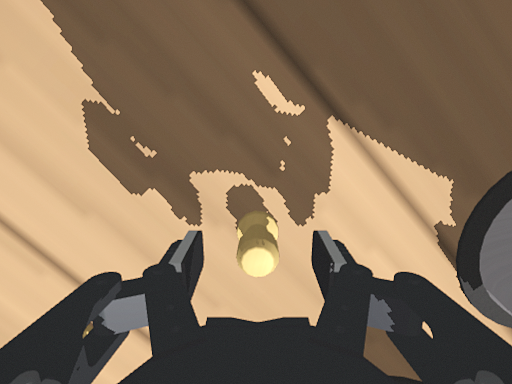

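The foot's top is at (258,261), centred between the fingers. I'll close on it.

{"name": "step_arm", "arguments": {"plan": [{"offset": [0, 0, 4], "turn": 0, "gripper": 50}, {"offset": [0, 0, 4], "turn": 0, "gripper": 15}, {"offset": [0, 0, 4], "turn": 0, "gripper": 15}, {"offset": [0, 0, 4], "turn": 0, "gripper": 15}, {"offset": [0, 0, 4], "turn": 0, "gripper": 15}, {"offset": [0, 0, 4], "turn": 0, "gripper": 15}], "grip_force": 40}}

```text
time: 3.5
eef_pos: [0.5177, -0.0134, 0.0142]
orientation: [-0.4, 0.916, 0.0, -0.003]
contact_force: [-2.0, 1.4, 5.3]
grip_width: 0.0199
```

Run:
```python
from h import *
snap('wrist','w3'); s=arm.sense(); print({k:np.round(s[k],4) for k in ['time','eef_pos','contact_force','grip_width']}, to([.4815,-.3165,.07]),to([.52,-.277,.07]))
```

```text
{'time': np.float64(3.55), 'eef_pos': array([ 0.5177, -0.0134,  0.0142]), 'contact_force': array([-1.9997,  1.1037,  5.6152]), 'grip_width': np.float64(0.0201)} [ 247.2 -179.3  -54.9] [ 192.1 -180.7  -55.2]
```

View pics/w3.png

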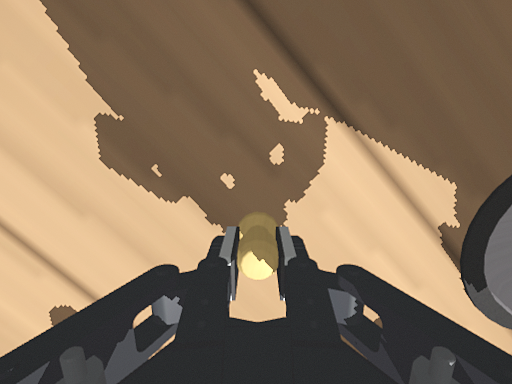

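{"name": "step_arm", "arguments": {"plan": [{"offset": [0, 0, -40], "turn": 0, "gripper": 15}, {"offset": [0, 0, -80], "turn": 0, "gripper": 15}, {"offset": [40, -29, -80], "turn": 0, "gripper": 15}, {"offset": [80, -58, -80], "turn": 0, "gripper": 15}, {"offset": [120, -87, -80], "turn": 0, "gripper": 15}, {"offset": [160, -117, -80], "turn": 0, "gripper": 15}, {"offset": [200, -146, -80], "turn": 0, "gripper": 15}, {"offset": [230, -168, -80], "turn": 0, "gripper": 15}, {"offset": [247, -179, -80], "turn": 0, "gripper": 15}, {"offset": [247, -179, -80], "turn": 0, "gripper": 15}, {"offset": [247, -179, -80], "turn": 0, "gripper": 15}, {"offset": [247, -179, -80], "turn": 0, "gripper": 15}]}}

```text
time: 4.75
eef_pos: [0.4817, -0.3153, 0.0947]
orientation: [-0.4, 0.916, 0.0, -0.003]
contact_force: [0.1, 0.0, -0.5]
grip_width: 0.0201
```

Run:
```python
from h import *
d=snap('wrist','w4');snap('top','t4'); s=arm.sense(); print({k:np.round(s[k],4) for k in ['time','eef_pos','contact_force','grip_width']}, to([.4815,-.3165,.07]))
for q in [[.4815,-.3165,.014],[.52,-.277,.014],[.559,-.236,.048]]: print(proj(d,q))
```

```text
{'time': np.float64(4.85), 'eef_pos': array([ 0.4819, -0.3151,  0.0951]), 'contact_force': array([-0.2739,  0.0426, -0.204 ]), 'grip_width': np.float64(0.0201)} [ 1.1 -0.7 25.1]
[256.04257672 198.57177861]
[254.49108293 256.58360015]
[253.41440552 336.62490467]
```

View pics/w4.png

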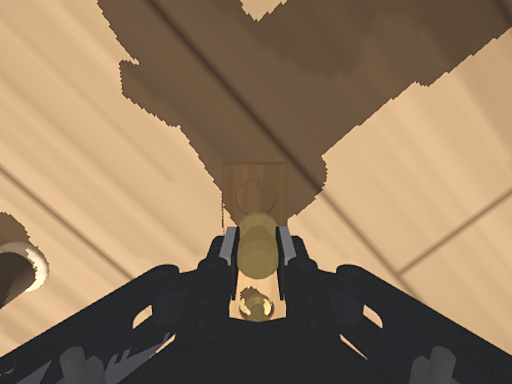

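Run:
```python
from h import *
im=cv2.imread('pics/w4.png')[150:250,200:320]; im=cv2.resize(im,None,fx=6,fy=6,interpolation=cv2.INTER_CUBIC); cv2.imwrite('pics/w4c.png',np.clip(im*1.8,0,255).astype(np.uint8))
```

```text
(no output)
```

View pics/w4c.png

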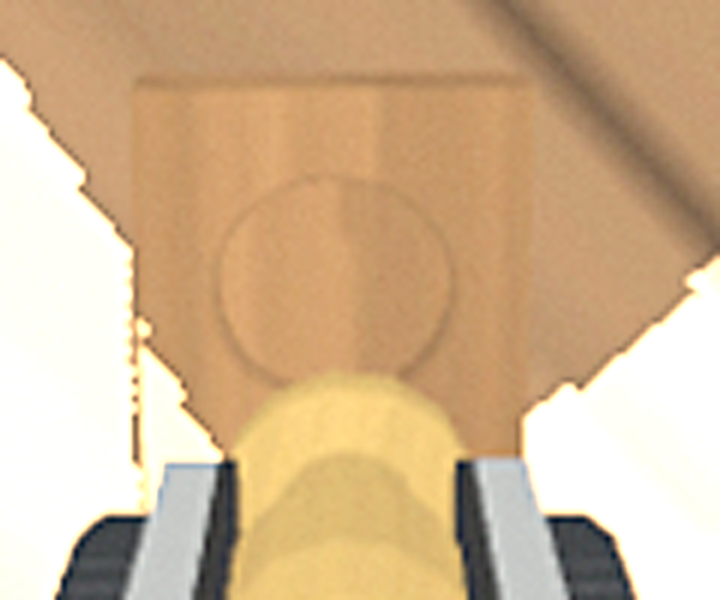

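Run:
```python
from h import *
d=load('w4'); s=arm.sense(); R=Ro.from_quat(s['orientation']).as_matrix(); p=s['eef_pos']
f=lambda x,y,z: proj(d,p+R@np.array([x,y,z])/1000)
print('front edge',f(13,0,14),f(13,0,9),'side',f(0,13,14),f(0,-13,14),'top',f(0,0,-28), 'shift',f(18,0,14))
print(ray(d,255.9,197.5,.014), to([*ray(d,255.9,197.5,.014)[:2],.02]))
```

```text
front edge [257.00121677 211.77894395] [256.99184825 214.65701083] side [277.93969858 231.54095889] [236.05401768 231.51757513] top [256.89672235 267.88573781] shift [257.00310825 203.95542795]
[ 0.48093925 -0.31728511  0.014     ] [ 1.8 -1.  75.1]
```

The well2 mouth is centred at (255.9,197.5), predicted (256.0,198.6), and the foot's base edge sits where expected. I'll lower it.

{"name": "step_arm", "arguments": {"plan": [{"offset": [2, -1, 30], "turn": 0, "gripper": 15}, {"offset": [2, -1, 50], "turn": 0, "gripper": 15}, {"offset": [2, -1, 65], "turn": 0, "gripper": 15}, {"offset": [2, -1, 74], "turn": 0, "gripper": 15}, {"offset": [2, -1, 75], "turn": 0, "gripper": 15}, {"offset": [2, -1, 75], "turn": 0, "gripper": 15}, {"offset": [2, -1, 75], "turn": 0, "gripper": 15}]}}

```text
time: 5.55
eef_pos: [0.4812, -0.3174, 0.0207]
orientation: [-0.401, 0.916, -0.0, -0.003]
contact_force: [-0.1, 0.3, -0.6]
grip_width: 0.0202
```

Run:
```python
from h import *
snap('wrist','w5'); s=arm.sense(); print({k:np.round(s[k],4) for k in ['time','eef_pos','contact_force','grip_width']})
```

```text
{'time': np.float64(5.6), 'eef_pos': array([ 0.4812, -0.3174,  0.0206]), 'contact_force': array([ 0.8691, -0.5225, -0.9116]), 'grip_width': np.float64(0.0205)}
```

View pics/w5.png

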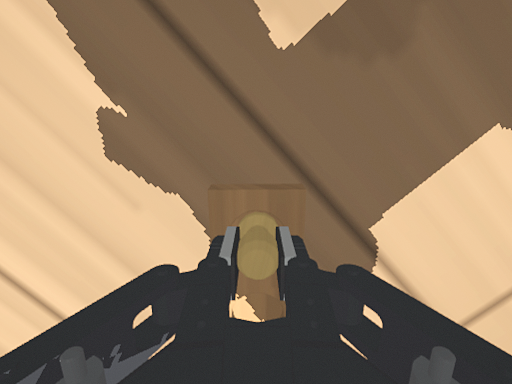

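{"name": "step_arm", "arguments": {"plan": [{"offset": [0, 0, 0], "turn": 0, "gripper": 26}, {"offset": [0, 0, 0], "turn": 0, "gripper": 35}, {"offset": [0, 0, 0], "turn": 0, "gripper": 50}, {"offset": [0, 0, 0], "turn": 0, "gripper": 50}, {"offset": [0, 0, -15], "turn": 0, "gripper": 50}, {"offset": [0, 0, -50], "turn": 0, "gripper": 50}, {"offset": [0, 0, -90], "turn": 0, "gripper": 50}, {"offset": [0, 0, -110], "turn": 0, "gripper": 50}, {"offset": [0, 0, -110], "turn": 0, "gripper": 50}]}}

```text
time: 6.5
eef_pos: [0.4836, -0.3182, 0.1365]
orientation: [-0.401, 0.916, -0.003, -0.0]
contact_force: [-0.2, 0.4, 0.1]
grip_width: 0.0501
```

Run:
```python
from h import *
d=snap('wrist','w6'); s=arm.sense(); print({k:np.round(s[k],4) for k in ['time','eef_pos','contact_force','grip_width']})
for q in [[.4812,-.3173,.048],[.4812,-.3173,.014],[.519,-.277,.014]]:print(proj(d,q))
print(to([.662,-.0355,.12]))
```

```text
{'time': np.float64(6.55), 'eef_pos': array([ 0.4827, -0.3176,  0.1337]), 'contact_force': array([ 0.2419, -0.1154, -0.7483]), 'grip_width': np.float64(0.0503)}
[260.5375943  195.88173478]
[260.36556378 186.35596556]
[259.752041   236.95774386]
[-328.9   59.9   12.5]
```

View pics/w6.png

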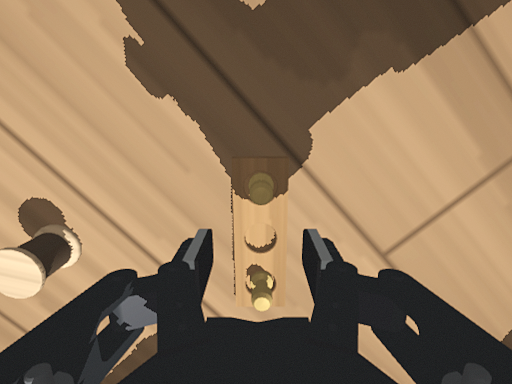

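Foot one stands in well2 at (261,188), where it was predicted. Next is the far foot.

{"name": "step_arm", "arguments": {"plan": [{"offset": [-45, 8, 0], "turn": 0, "gripper": 60}, {"offset": [-90, 16, 0], "turn": 0, "gripper": 60}, {"offset": [-135, 25, 0], "turn": 0, "gripper": 60}, {"offset": [-180, 33, 0], "turn": 0, "gripper": 60}, {"offset": [-225, 41, 0], "turn": 0, "gripper": 60}, {"offset": [-270, 49, 0], "turn": 0, "gripper": 60}, {"offset": [-310, 57, 0], "turn": 0, "gripper": 60}, {"offset": [-329, 60, 0], "turn": 0, "gripper": 60}, {"offset": [-329, 60, 0], "turn": 0, "gripper": 60}, {"offset": [-329, 60, 0], "turn": 0, "gripper": 60}]}}

```text
time: 7.55
eef_pos: [0.6615, -0.0355, 0.1317]
orientation: [-0.401, 0.916, -0.001, -0.002]
contact_force: [-0.2, -0.1, 0.5]
grip_width: 0.0601
```

Run:
```python
from h import *
d=snap('wrist','w7'); s=arm.sense(); print({k:np.round(s[k],4) for k in ['time','eef_pos','contact_force','grip_width']})
print(proj(d,[.662,-.0355,.042]),to([.662,-.0355,.014]))
```

```text
{'time': np.float64(7.6), 'eef_pos': array([ 0.6615, -0.0361,  0.1321]), 'contact_force': array([0.0338, 0.0261, 0.1583]), 'grip_width': np.float64(0.0598)}
[256.97676305 197.02145984] [ -1.3   0.2 118.1]
```

View pics/w7.png

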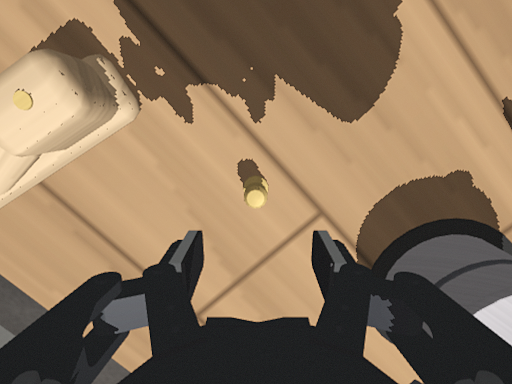

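The far foot's top is at (256,198), predicted (257,197). I'll descend and grip.

{"name": "step_arm", "arguments": {"plan": [{"offset": [-2, 0, 35], "turn": 0, "gripper": 60}, {"offset": [-2, 0, 70], "turn": 0, "gripper": 60}, {"offset": [-2, 0, 95], "turn": 0, "gripper": 60}, {"offset": [-2, 0, 112], "turn": 0, "gripper": 60}, {"offset": [-2, 0, 118], "turn": 0, "gripper": 50}, {"offset": [-2, 0, 118], "turn": 0, "gripper": 50}, {"offset": [-2, 0, 118], "turn": 0, "gripper": 15}, {"offset": [-2, 0, 118], "turn": 0, "gripper": 15}, {"offset": [-2, 0, 118], "turn": 0, "gripper": 15}, {"offset": [-2, 0, 118], "turn": 0, "gripper": 15}, {"offset": [-2, 0, 118], "turn": 0, "gripper": 15}]}}

```text
time: 8.7
eef_pos: [0.6637, -0.0351, 0.0161]
orientation: [-0.401, 0.916, -0.002, -0.0]
contact_force: [-0.8, 0.2, 6.0]
grip_width: 0.02
```

Run:
```python
from h import *
d=snap('wrist','w8'); s=arm.sense(); print({k:np.round(s[k],4) for k in ['time','eef_pos','contact_force','grip_width']})
print(to([.519,-.277,.1]))
R=Ro.from_quat(s['orientation']).as_matrix(); p=s['eef_pos']
f=lambda x,y,z: proj(d,p+R@np.array([x,y,z])/1000)
print('front edge',f(13,0,14),f(13,0,9),'top',f(0,0,-28))
```

```text
{'time': np.float64(8.75), 'eef_pos': array([ 0.6637, -0.0351,  0.0161]), 'contact_force': array([ 0.3402, -0.6553,  4.7716]), 'grip_width': np.float64(0.0201)}
[276.1 -58.3 -83. ]
front edge [257.20589178 211.1878732 ] [257.1975632  214.04438052] top [257.09014285 267.0068674 ]
```

View pics/w8.png

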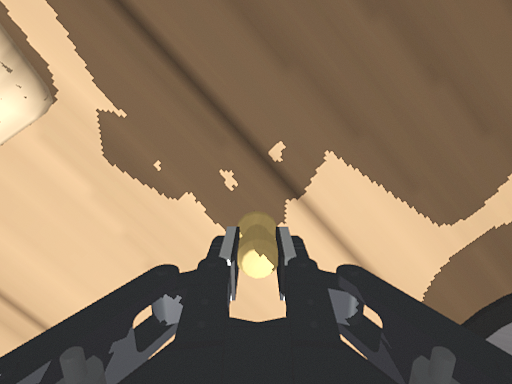

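{"name": "step_arm", "arguments": {"plan": [{"offset": [0, 0, -45], "turn": 0, "gripper": 15}, {"offset": [0, 0, -90], "turn": 0, "gripper": 15}, {"offset": [40, -8, -100], "turn": 0, "gripper": 15}, {"offset": [85, -18, -100], "turn": 0, "gripper": 15}, {"offset": [130, -27, -100], "turn": 0, "gripper": 15}, {"offset": [175, -37, -100], "turn": 0, "gripper": 15}, {"offset": [220, -46, -100], "turn": 0, "gripper": 15}, {"offset": [255, -54, -100], "turn": 0, "gripper": 15}, {"offset": [276, -58, -90], "turn": 0, "gripper": 15}, {"offset": [276, -58, -85], "turn": 0, "gripper": 15}, {"offset": [276, -58, -85], "turn": 0, "gripper": 15}, {"offset": [276, -58, -85], "turn": 0, "gripper": 15}]}}

```text
time: 9.95
eef_pos: [0.5192, -0.2761, 0.1019]
orientation: [-0.401, 0.916, -0.002, -0.0]
contact_force: [-0.3, -0.0, -0.8]
grip_width: 0.0201
```

Run:
```python
from h import *
d=snap('wrist','w9'); s=arm.sense(); print({k:np.round(s[k],4) for k in ['time','eef_pos','contact_force','grip_width']})
print(to([.5195,-.277,.0222]))
for q in [[.4812,-.3173,.048],[.5195,-.277,.014],[.559,-.236,.048]]:print(proj(d,q))
R=Ro.from_quat(s['orientation']).as_matrix(); p=s['eef_pos']
f=lambda x,y,z: proj(d,p+R@np.array([x,y,z])/1000)
print('front edge',f(13,0,16),f(13,0,11),'top',f(0,0,-26))
im=cv2.imread('pics/w9.png')[130:250,180:340]; im=cv2.resize(im,None,fx=4.5,fy=4.5,interpolation=cv2.INTER_CUBIC); cv2.imwrite('pics/w9c.png',np.clip(im*1.6,0,255).astype(np.uint8))
```

```text
{'time': np.float64(10.0), 'eef_pos': array([ 0.5194, -0.276 ,  0.1022]), 'contact_force': array([ 0.0608,  0.4595, -1.1959]), 'grip_width': np.float64(0.0198)}
[ 0.5 -0.4 80. ]
[257.51345743 134.82293068]
[256.64488047 196.57845903]
[254.85585557 275.03534563]
front edge [256.97552015 210.64427802] [256.96439226 213.45282368] top [256.84805897 265.5654535 ]
```

View pics/w9c.png

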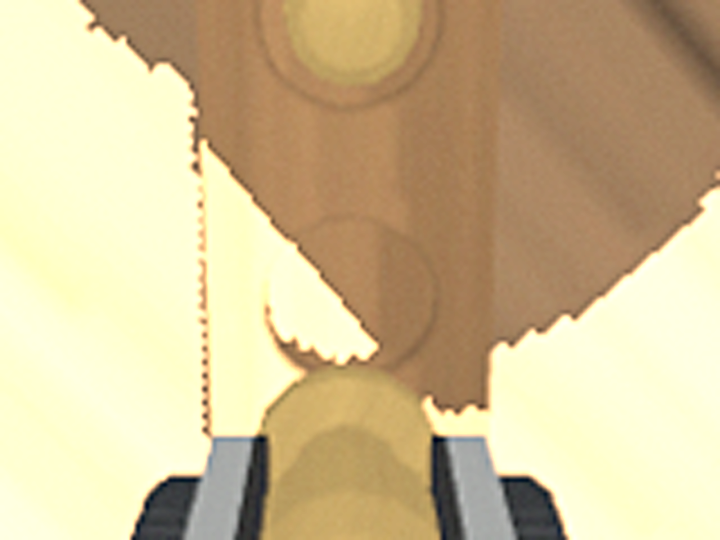

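Well1's mouth is centred at (258,195) and the held foot is aligned with it. I'll lower it.

{"name": "step_arm", "arguments": {"plan": [{"offset": [1.5, 0.5, 30], "turn": 0, "gripper": 15}, {"offset": [1.5, 0.5, 52], "turn": 0, "gripper": 15}, {"offset": [1.5, 0.5, 68], "turn": 0, "gripper": 15}, {"offset": [1.5, 0.5, 78], "turn": 0, "gripper": 15}, {"offset": [1.5, 0.5, 80], "turn": 0, "gripper": 15}, {"offset": [1.5, 0.5, 80], "turn": 0, "gripper": 15}, {"offset": [1.5, 0.5, 80], "turn": 0, "gripper": 15}]}}

```text
time: 10.7
eef_pos: [0.5187, -0.2772, 0.0231]
orientation: [-0.401, 0.916, -0.003, 0.0]
contact_force: [-1.3, -0.4, -0.2]
grip_width: 0.0199
```

Run:
```python
from h import *
d=snap('wrist','w10'); s=arm.sense(); print({k:np.round(s[k],4) for k in ['time','eef_pos','contact_force','grip_width']})
```

```text
{'time': np.float64(10.75), 'eef_pos': array([ 0.5186, -0.2773,  0.023 ]), 'contact_force': array([ 0.636 ,  0.4493, -0.8967]), 'grip_width': np.float64(0.0201)}
```

View pics/w10.png

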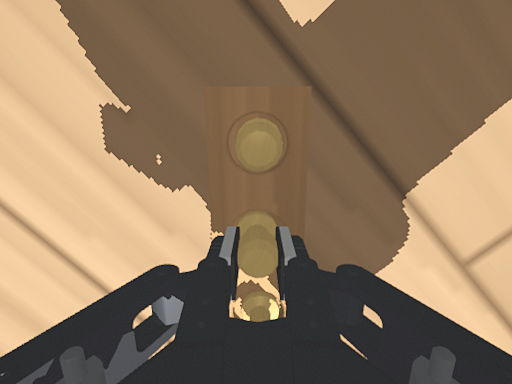

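{"name": "step_arm", "arguments": {"plan": [{"offset": [0, 0, 1], "turn": 0, "gripper": 15}, {"offset": [0, 0, 1], "turn": 0, "gripper": 26}, {"offset": [0, 0, 1], "turn": 0, "gripper": 35}, {"offset": [0, 0, 1], "turn": 0, "gripper": 50}, {"offset": [0, 0, 1], "turn": 0, "gripper": 50}, {"offset": [0, 0, -15], "turn": 0, "gripper": 50}, {"offset": [0, 0, -50], "turn": 0, "gripper": 50}, {"offset": [0, 0, -100], "turn": 0, "gripper": 50}, {"offset": [0, 0, -150], "turn": 0, "gripper": 50}, {"offset": [0, 0, -190], "turn": 0, "gripper": 50}, {"offset": [0, 0, -190], "turn": 0, "gripper": 50}, {"offset": [0, 0, -190], "turn": 0, "gripper": 50}]}}

```text
time: 11.95
eef_pos: [0.5186, -0.2764, 0.2155]
orientation: [-0.401, 0.916, -0.004, 0.002]
contact_force: [-0.3, 0.1, -0.2]
grip_width: 0.0498
```

Run:
```python
from h import *
d=snap('wrist','w11'); s=arm.sense(); print({k:np.round(s[k],4) for k in ['time','eef_pos','contact_force','grip_width']})
for q in [[.4812,-.3173,.048],[.5188,-.2775,.048],[.559,-.236,.048]]:print(proj(d,q))
print('knob',to([.536,.1845,.21]))
R=Ro.from_quat(s['orientation']).as_matrix(); a=np.arctan2(R[1,1],R[0,1]);print(np.degrees(a))
```

```text
{'time': np.float64(12.0), 'eef_pos': array([ 0.518 , -0.2762,  0.2136]), 'contact_force': array([ 0.4801,  1.0598, -0.1443]), 'grip_width': np.float64(0.05)}
[258.41051875 128.15417806]
[257.73864109 176.53655357]
[256.50313739 222.85118891]
knob [-350.8  299.1    1.6]
137.31591296815617
```

View pics/w11.png

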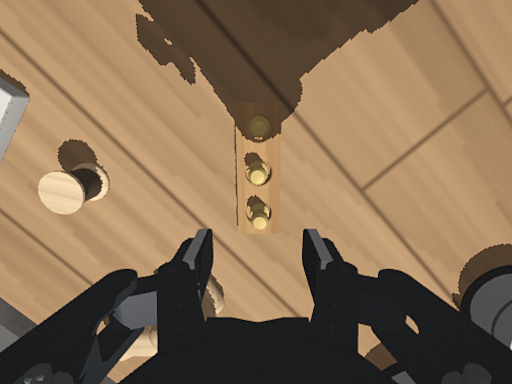

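All three feet stand in their wells at (258,127), (258,172) and (260,217). Next is the pot.

{"name": "step_arm", "arguments": {"plan": [{"offset": [-351, 299, 0], "turn": 0.6, "gripper": 80}, {"offset": [-351, 299, 0], "turn": 0.6, "gripper": 80}, {"offset": [-351, 299, 0], "turn": 0.6, "gripper": 80}, {"offset": [-351, 299, 0], "turn": 0.6, "gripper": 80}, {"offset": [-351, 299, 0], "turn": 0.6, "gripper": 80}, {"offset": [-351, 299, 0], "turn": 0.6, "gripper": 80}, {"offset": [-351, 299, 0], "turn": 0.6, "gripper": 80}, {"offset": [-351, 299, 0], "turn": 0.6, "gripper": 80}, {"offset": [-351, 299, 0], "turn": 0.6, "gripper": 80}, {"offset": [-351, 299, 0], "turn": 0.6, "gripper": 80}, {"offset": [-351, 299, 0], "turn": 0.6, "gripper": 80}, {"offset": [-351, 299, 0], "turn": 0.6, "gripper": 80}, {"offset": [-351, 299, 0], "turn": 0.6, "gripper": 80}, {"offset": [-351, 299, 0], "turn": 0.6, "gripper": 80}]}}

```text
time: 13.4
eef_pos: [0.5363, 0.1835, 0.2115]
orientation: [-0.112, 0.994, -0.002, 0.001]
contact_force: [-0.5, -0.4, 0.2]
grip_width: 0.0799
```

Run:
```python
from h import *
d=snap('wrist','w12'); s=arm.sense(); print({k:np.round(s[k],4) for k in ['time','eef_pos','orientation','contact_force','grip_width']})
for q in [[.536,.1847,.155],[.589,.1975,.108],[.672,.2165,.104]]:print(proj(d,q))
print('knob',to([.536,.1845,.113]))
R=Ro.from_quat(s['orientation']).as_matrix(); a=np.arctan2(R[1,1],R[0,1]);print(np.degrees(a))
```

```text
{'time': np.float64(13.45), 'eef_pos': array([0.5363, 0.1835, 0.2117]), 'orientation': array([-0.112 ,  0.9937, -0.0024,  0.0015]), 'contact_force': array([ 0.0887, -0.194 ,  0.1538]), 'grip_width': np.float64(0.0801)}
[259.04169619 208.34523007]
[259.51612836 244.67769712]
[259.28238229 313.85630788]
knob [ 0.3  1.5 98.7]
102.8612047938697
```

View pics/w12.png

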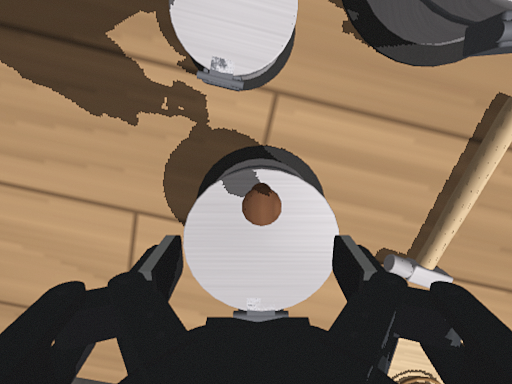

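Run:
```python
from h import *
crop('w12',210,170,310,250,6,'w12c')
d=load('w12'); k=ray(d,262,206.5,.155); print(k,to([k[0],k[1],.113]))
print(ray(d,261.5,238.5,.108))
```

```text
[0.53402268 0.18658023 0.155     ] [ 1.8  4.  98.6]
[0.58203424 0.19789079 0.108     ]
```

View pics/w12c.png

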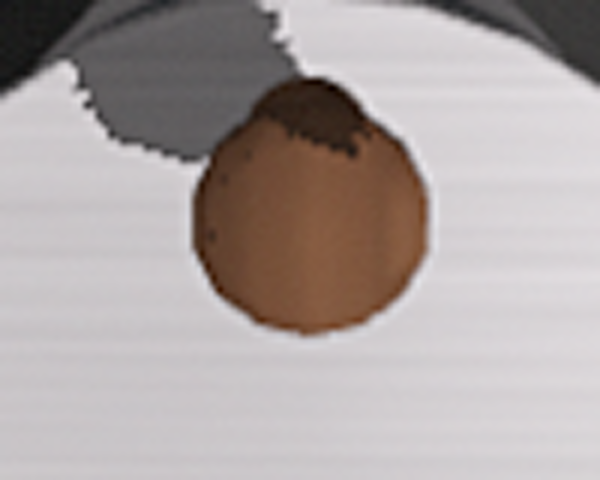

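{"name": "step_arm", "arguments": {"plan": [{"offset": [1, 3, 25], "turn": 0, "gripper": 75}, {"offset": [1, 3, 50], "turn": 0, "gripper": 75}, {"offset": [1, 3, 70], "turn": 0, "gripper": 75}, {"offset": [1, 3, 85], "turn": 0, "gripper": 65}, {"offset": [1, 3, 90], "turn": 0, "gripper": 65}, {"offset": [1, 3, 90], "turn": 0, "gripper": 65}, {"offset": [1, 3, 90], "turn": 0, "gripper": 60}, {"offset": [1, 3, 90], "turn": 0, "gripper": 60}]}}

```text
time: 14.25
eef_pos: [0.5355, 0.1861, 0.123]
orientation: [-0.112, 0.994, -0.002, 0.002]
contact_force: [-0.3, 0.2, -0.7]
grip_width: 0.0601
```

Run:
```python
from h import *
d=snap('wrist','w13'); snap('side','s13');s=arm.sense(); print({k:np.round(s[k],4) for k in ['time','eef_pos','contact_force','grip_width']})
print(proj(d,[.536,.185,.155]),proj(d,[.534,.1866,.155]))
R=Ro.from_quat(s['orientation']).as_matrix(); p=s['eef_pos']
print(proj(d,p+R@np.array([0,0,p[2]-.155])))
```

```text
{'time': np.float64(14.35), 'eef_pos': array([0.5353, 0.1861, 0.1226]), 'contact_force': array([-0.4023, -0.3479,  0.069 ]), 'grip_width': np.float64(0.0599)}
[254.09212723 272.3524184 ] [258.45738462 269.31016916]
[257.03376239 271.33751455]
```

View pics/w13.png

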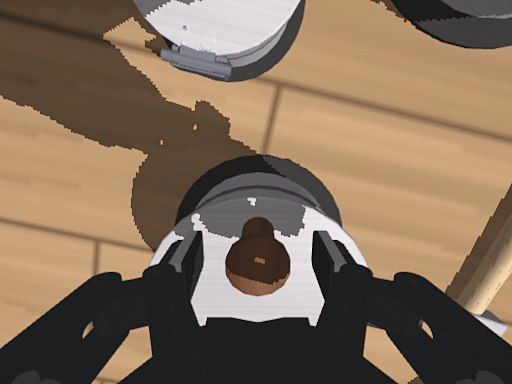

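The knob's head is centred at (258,263) between the fingers, perhaps 2 mm further along +x of the tool. I'll correct that, go down and close.

{"name": "step_arm", "arguments": {"plan": [{"offset": [2, 0, 5], "turn": 0, "gripper": 60}, {"offset": [2, 0, 9], "turn": 0, "gripper": 60}, {"offset": [2, 0, 9], "turn": 0, "gripper": 50}, {"offset": [2, 0, 9], "turn": 0, "gripper": 30}, {"offset": [2, 0, 9], "turn": 0, "gripper": 10}, {"offset": [2, 0, 9], "turn": 0, "gripper": 10}, {"offset": [2, 0, 9], "turn": 0, "gripper": 10}, {"offset": [2, 0, 9], "turn": 0, "gripper": 10}], "grip_force": 60}}

```text
time: 15.15
eef_pos: [0.5334, 0.1857, 0.1138]
orientation: [-0.112, 0.994, -0.002, 0.002]
contact_force: [-2.2, -0.4, 2.4]
grip_width: 0.0295
```

Run:
```python
from h import *
d=snap('wrist','w14'); d=snap('side','s14');s=arm.sense(); print({k:np.round(s[k],4) for k in ['time','eef_pos','contact_force','grip_width','moment']})
crop('s14',220,110,320,210,5,'s14c')
```

```text
{'time': np.float64(15.25), 'eef_pos': array([0.5334, 0.1857, 0.1137]), 'contact_force': array([-1.8653,  0.2582,  2.6057]), 'grip_width': np.float64(0.0293), 'moment': array([ 0.1446,  0.6347, -0.0566])}
```

View pics/w14.png

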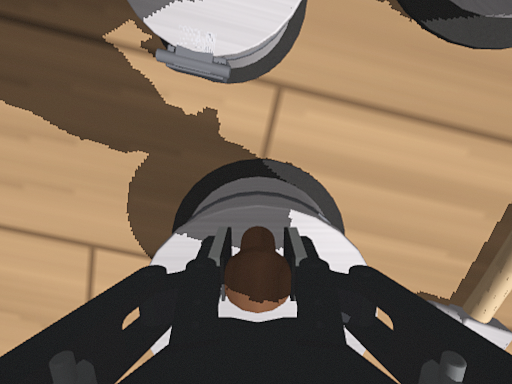

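View pics/s14c.png

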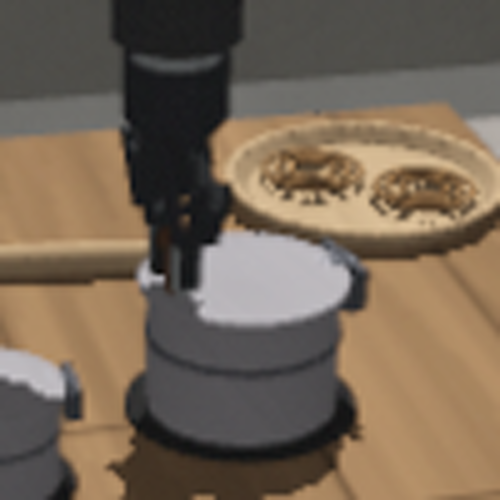

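The opening stopped at about 29 mm, so the pads hold the knob's 32 mm head flank; the feet read 20 mm for 22 mm. The pads are taller than the stem, so this grip is usable. I'll squeeze harder and pull gently.

{"name": "step_arm", "arguments": {"plan": [{"offset": [0, 0, 0], "turn": 0, "gripper": 5}, {"offset": [0, 0, 0], "turn": 0, "gripper": 5}, {"offset": [0, 0, 0], "turn": 0, "gripper": 5}, {"offset": [0, 0, -1], "turn": 0, "gripper": 5}, {"offset": [0, 0, -1], "turn": 0, "gripper": 5}, {"offset": [0, 0, -2], "turn": 0, "gripper": 5}, {"offset": [0, 0, -2], "turn": 0, "gripper": 5}], "grip_force": 100}}

```text
time: 15.95
eef_pos: [0.5337, 0.1857, 0.1153]
orientation: [-0.112, 0.994, -0.002, 0.002]
contact_force: [5.4, 0.5, -5.9]
grip_width: 0.0283
```

Run:
```python
from h import *
d=snap('wrist','w15'); s=arm.sense(); print({k:np.round(s[k],4) for k in ['time','eef_pos','contact_force','grip_width','moment']})
```

```text
{'time': np.float64(16.0), 'eef_pos': array([0.5337, 0.1858, 0.1153]), 'contact_force': array([ 5.5295,  1.2808, -5.2794]), 'grip_width': np.float64(0.0288), 'moment': array([ 0.2971, -1.5942, -0.0144])}
```

View pics/w15.png

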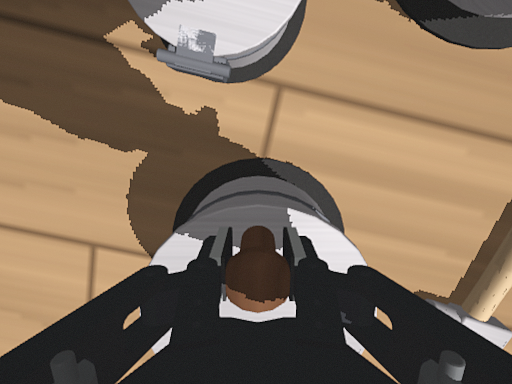

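It holds: 5 N down at 1.6 mm. I'll keep pulling along the arc.

{"name": "step_arm", "arguments": {"plan": [{"offset": [-1, 0, -1], "turn": 0, "gripper": 5}, {"offset": [-1, 0, -2], "turn": 0, "gripper": 5}, {"offset": [-1, 0, -2], "turn": 0, "gripper": 5}, {"offset": [-2, 0, -3], "turn": 0, "gripper": 5}, {"offset": [-2, 0, -3], "turn": 0, "gripper": 5}]}}

```text
time: 16.5
eef_pos: [0.5343, 0.1858, 0.117]
orientation: [-0.112, 0.994, -0.002, 0.0]
contact_force: [-5.5, -0.7, -7.8]
grip_width: 0.0288
```

Run:
```python
from h import *
s=arm.sense(); print({k:np.round(s[k],4) for k in ['time','eef_pos','contact_force','grip_width','moment']})
```

```text
{'time': np.float64(16.5), 'eef_pos': array([0.5343, 0.1858, 0.117 ]), 'contact_force': array([-5.4929, -0.7201, -7.7773]), 'grip_width': np.float64(0.0288), 'moment': array([-0.1554,  1.8072,  0.0138])}
```

{"name": "step_arm", "arguments": {"plan": [{"offset": [1, 0, -2], "turn": 0, "gripper": 5}, {"offset": [1, 0, -3], "turn": 0, "gripper": 5}, {"offset": [1, 0, -4], "turn": 0, "gripper": 5}, {"offset": [1, 0, -4], "turn": 0, "gripper": 5}]}}

```text
time: 16.9
eef_pos: [0.5355, 0.1861, 0.1208]
orientation: [-0.112, 0.994, -0.002, 0.003]
contact_force: [10.9, 1.4, -11.1]
grip_width: 0.0285
```

Run:
```python
from h import *
d=snap('wrist','w16'); s=arm.sense(); print({k:np.round(s[k],4) for k in ['time','eef_pos','contact_force','grip_width','moment']})
```

```text
{'time': np.float64(16.95), 'eef_pos': array([0.5357, 0.1862, 0.1213]), 'contact_force': array([ 12.0059,   1.9702, -11.1366]), 'grip_width': np.float64(0.0281), 'moment': array([ 0.4474, -3.5423,  0.0383])}
```

View pics/w16.png

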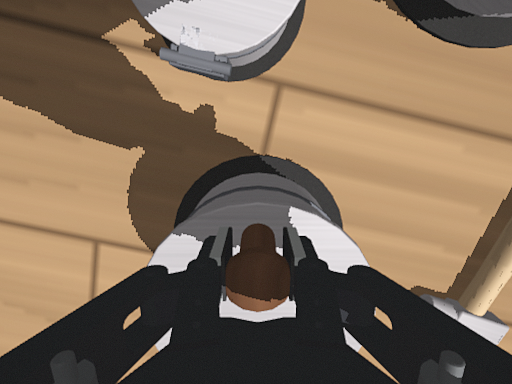

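Run:
```python
from h import *
d=snap('side','s16')
a=cv2.imread('pics/s13.png')[130:210,220:310];b=cv2.imread('pics/s16.png')[130:210,220:310]
cv2.imwrite('pics/cmp.png',cv2.resize(np.hstack([a,b]),None,fx=4.4,fy=4.4,interpolation=cv2.INTER_CUBIC))
```

```text
(no output)
```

View pics/cmp.png

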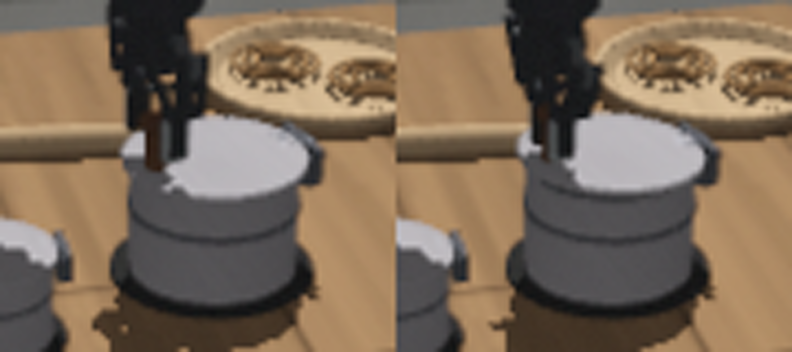

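The lid has started to open: a dark gap shows under its front rim. I'll follow the arc slowly.

{"name": "step_arm", "arguments": {"plan": [{"offset": [-3, 0, -1], "turn": 0, "gripper": 5}, {"offset": [-4, 0, -3], "turn": 0, "gripper": 5}, {"offset": [-5, 0, -5], "turn": 0, "gripper": 5}, {"offset": [-5, 0, -7], "turn": 0, "gripper": 5}, {"offset": [-6, 0, -9], "turn": 0, "gripper": 5}, {"offset": [-6, 0, -10], "turn": 0, "gripper": 5}, {"offset": [-6, 0, -10], "turn": 0, "gripper": 5}]}}

```text
time: 17.7
eef_pos: [0.5397, 0.187, 0.1309]
orientation: [-0.112, 0.994, -0.003, 0.001]
contact_force: [-8.6, -0.6, -4.0]
grip_width: 0.0284
```

Run:
```python
from h import *
d=snap('side','s17');s=arm.sense(); print({k:np.round(s[k],4) for k in ['time','eef_pos','contact_force','grip_width','moment']})
a=cv2.imread('pics/s16.png')[130:210,220:310];b=cv2.imread('pics/s17.png')[130:210,220:310]
cv2.imwrite('pics/cmp2.png',cv2.resize(np.hstack([a,b]),None,fx=4.4,fy=4.4,interpolation=cv2.INTER_CUBIC))
```

```text
{'time': np.float64(17.75), 'eef_pos': array([0.5398, 0.187 , 0.131 ]), 'contact_force': array([-8.5952, -1.0258, -3.4883]), 'grip_width': np.float64(0.0286), 'moment': array([-0.3669,  3.1956,  0.041 ])}
```

View pics/cmp2.png

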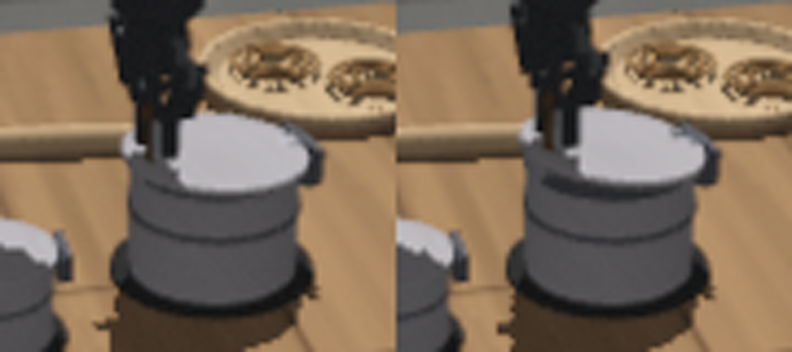

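{"name": "step_arm", "arguments": {"plan": [{"offset": [0, 0, -2], "turn": 0, "gripper": 5}, {"offset": [-1, 0, -4], "turn": 0, "gripper": 5}, {"offset": [-1, 0, -6], "turn": 0, "gripper": 5}, {"offset": [-2, 0, -8], "turn": 0, "gripper": 5}, {"offset": [-3, 0, -10], "turn": 0, "gripper": 5}, {"offset": [-3, 0, -12], "turn": 0, "gripper": 5}, {"offset": [-3, 0, -12], "turn": 0, "gripper": 5}, {"offset": [-3, 0, -12], "turn": 0, "gripper": 5}]}}

```text
time: 18.55
eef_pos: [0.5449, 0.1883, 0.1422]
orientation: [-0.112, 0.994, -0.002, 0.003]
contact_force: [16.1, 1.8, -16.7]
grip_width: 0.028
```

Run:
```python
from h import *
d=snap('side','s18');w=snap('wrist','w18');s=arm.sense(); print({k:np.round(s[k],4) for k in ['time','eef_pos','contact_force','grip_width','moment']})
crop('s18',220,130,310,205,8,'s18c')
# predicted front knob-side rim and lid points in side image for theta
ax=np.array([np.cos(.2268),np.sin(.2268),0]);ay=np.array([-ax[1],ax[0],0]);h=np.array([.588,.1975,0])+.085*ax+[0,0,.104]
def P(th,x,y,z):
    c,sn=np.cos(th),np.sin(th); X=-x; # x distance in front of hinge
    return h+ax*(-(x*c-z*sn))+np.array([0,0,1])*(x*sn+z*c)+ay*y
for th in [0,.1,.15,.2,.25,.3]:
    print(th,'front rim',proj(d,P(th,85+78,0,-.0)/1 if 0 else P(th,.163,0,0)).round(1),'near rim',proj(d,P(th,.085,-.078,0)).round(1),'near-front',proj(d,P(th,.140,-.055,0)).round(1),'potrim nf',proj(d,P(0,.137,-.052,-.004)).round(1))
```

```text
{'time': np.float64(18.65), 'eef_pos': array([0.545 , 0.1883, 0.1423]), 'contact_force': array([ 16.2891,   1.757 , -16.9015]), 'grip_width': np.float64(0.0285), 'moment': array([ 0.4844, -4.4978,  0.0733])}
0 front rim [248.8 170.2] near rim [278.3 174.9] near-front [261.5 175.2] potrim nf [261.9 175.7]
0.1 front rim [249. 166.] near rim [278.5 172.7] near-front [261.8 171.6] potrim nf [261.9 175.7]
0.15 front rim [249.3 164. ] near rim [278.7 171.6] near-front [262.  169.8] potrim nf [261.9 175.7]
0.2 front rim [249.7 161.8] near rim [278.9 170.5] near-front [262.4 168. ] potrim nf [261.9 175.7]
0.25 front rim [250.1 159.7] near rim [279.2 169.4] near-front [262.8 166.1] potrim nf [261.9 175.7]
0.3 front rim [250.7 157.6] near rim [279.5 168.3] near-front [263.4 164.3] potrim nf [261.9 175.7]
```

View pics/s18c.png

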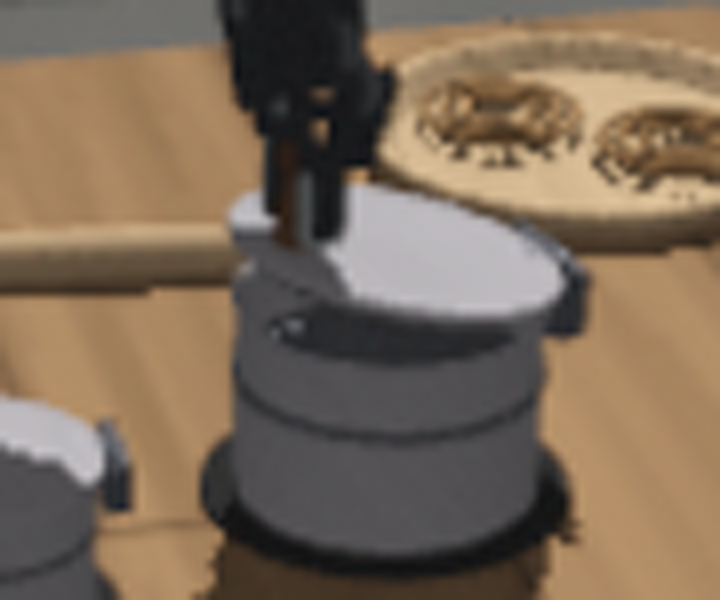

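View pics/w18.png

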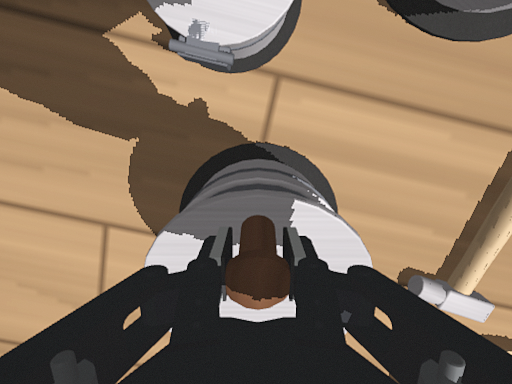

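The lid is open by about 0.2 rad (rim gap and 28.5 mm of travel agree). I'll relieve the sideways load slightly and let it settle.

{"name": "step_arm", "arguments": {"plan": [{"offset": [-1, 0, 0], "turn": 0, "gripper": 5}, {"offset": [-2, 0, 0], "turn": 0, "gripper": 5}, {"offset": [-2, 0, 0], "turn": 0, "gripper": 5}, {"offset": [-2, 0, 0], "turn": 0, "gripper": 5}, {"offset": [-2, 0, 0], "turn": 0, "gripper": 5}, {"offset": [-2, 0, 0], "turn": 0, "gripper": 5}]}}

```text
time: 19.25
eef_pos: [0.5453, 0.1882, 0.1423]
orientation: [-0.112, 0.994, -0.003, 0.001]
contact_force: [-8.0, -1.4, -5.2]
grip_width: 0.0283
```

Run:
```python
from h import *
P=lambda:(lambda s:print({k:np.round(s[k],4) for k in ['time','eef_pos','contact_force','grip_width','joint_velocities']}))(arm.sense())
P(); d=snap('side','s19'); t=snap('top','t19'); P()
for i in range(4): w=snap('wrist','w19')
P()
crop('s19',220,130,310,205,5,'s19c'); crop('t19',255,140,400,240,5,'t19c'); crop('s19',235,190,395,305,5,'s19d')
```

```text
{'time': np.float64(19.25), 'eef_pos': array([0.5453, 0.1882, 0.1423]), 'contact_force': array([-8.0243, -1.4113, -5.214 ]), 'grip_width': np.float64(0.0283), 'joint_velocities': array([-0.0008, -0.0011,  0.0004,  0.0008,  0.0008, -0.0006])}
{'time': np.float64(19.35), 'eef_pos': array([0.5453, 0.1883, 0.1423]), 'contact_force': array([-8.3243, -0.9996, -3.825 ]), 'grip_width': np.float64(0.0287), 'joint_velocities': array([-0.0003, -0.0003,  0.0004, -0.0012, -0.0005,  0.0015])}
{'time': np.float64(19.55), 'eef_pos': array([0.5453, 0.1883, 0.1423]), 'contact_force': array([-7.9376, -0.4806, -4.3214]), 'grip_width': np.float64(0.0286), 'joint_velocities': array([ 0.0003,  0.0014,  0.0005,  0.0014,  0.0011, -0.0004])}
```

View pics/s19c.png

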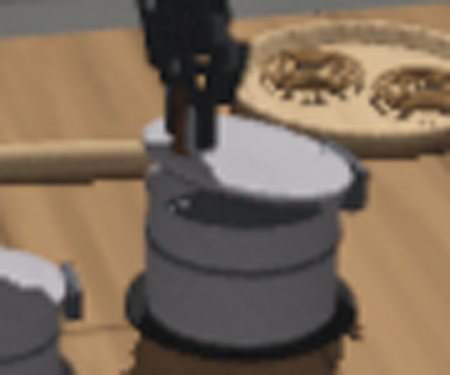

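View pics/s19d.png

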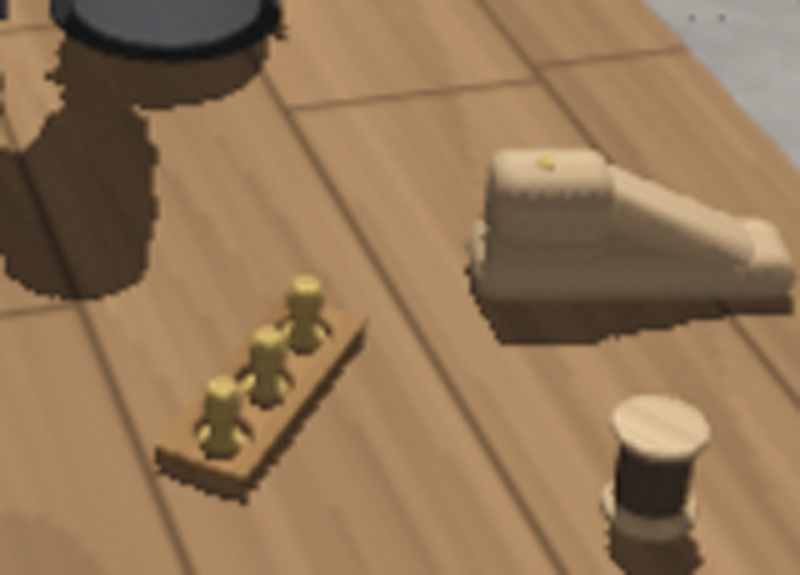

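View pics/t19c.png

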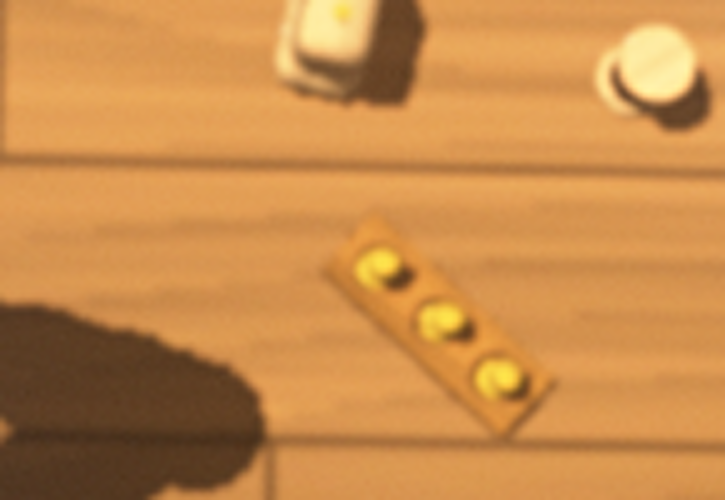

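All three feet stand upright in their wells, the lid is held steady at about 0.2 rad, and the last and spool are where they were. I'm handing in.

Run:
```python
from h import *
print(arm.close_job()); s=arm.sense(); print({k:np.round(s[k],4) for k in ['time','eef_pos','contact_force','grip_width']})
```

```text
the job is handed in; nothing more can be done
None
the job is handed in; nothing more can be done
```

The job is done and handed in at about 19.6 s. Both loose feet stand in the empty wells of the block, and the gripper is holding the middle pot's lid ajar; no verdict is reported.

- **Feet:** the last top and side pictures show all three feet upright, one per well. The foot already in the block was not touched.
- **Lid:** it broke free without flying open. It is held at about 0.2 rad: the gripper rose 28.5 mm from the grip position, and the gap at the rim in the side picture agrees. Position did not change over the last 0.3 s.
- **Bystanders:** the last and spool are where they were. I did not measure the hammer again, but nothing came near it.

**What did not go to plan:**
- **Grip on the knob:** the fingers hold the knob's 32 mm head, not the stem, because the opening stopped at about 28–29 mm; the pads seem to be taller than the stem. At 100 N it did not visibly slip.
- **Side load:** about 8 N sideways and 4 N downward remain on the tool from the lid's arc.
- **Knob position:** the top and wrist cameras disagreed by 2–3 mm on where the knob was, so I gripped between the two and nudged 2 mm.

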